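# Bring a tool holder over its setting fixture

### The arm

A 6-joint arm with a two-finger parallel gripper is mounted at the origin on the work surface. World frame = base frame: x ahead of the robot, y to its left, z up, the work surface at z = 0. Lengths are in m, angles in rad, forces in N, time in s.
With the tool pointing down it reaches from about 0.25 to 0.775 m from the base axis. Payload 4 kg.
Tool frame: the origin (TCP) lies midway between the tips of the shut fingers; the grasp point (between the pads) lies 19 mm behind it (grip_point_offset is the distance from the TCP to the grasp point, in m); z points along the fingers, y is the line along which they close (so a half turn about z gives the same grasp; the last joint's range is limited). The gripper opens to 94 mm and grips with 3 to 60 N. Pads are 16 mm wide; open, the fingers measure 119 mm over their backs; the gripper's body (75 mm by 177 mm) begins 78 mm behind the grasp point.
Start: joints at [1.195, 0.087, 1.371, -0, 1.684, -0.103], TCP at [0.148, 0.53, 0.206] pointing down, gripper open.
Joint ranges: [-3.1, 3.1], [-0.76, 2.03], [0.27, 2.55], [-1.08, 4.22], [0.17, 2.65], [-2.57, 2.57]. Speed limits (rad/s): [2.79, 2.79, 3.14, 3.14, 3.14, 3.14].

### API

Orientations are given as [roll, pitch, yaw] about the fixed x, y, z axes, in that order (R = Rz(yaw) Ry(pitch) Rx(roll)).
In Python, from bench import * gives the robot as it stands.
- The arm moves only by the tool carry_out, never from a script. Its argument "commands" is a list of rows, each a list of 6 numbers: the shift along the tool's x, y, z in m, then the turn, a rotation vector about the tool's x, y, z in rad. In form: [[tx, ty, tz, rx, ry, rz], ...]. A call has exactly 5 rows; each row is the pose to reach, as a shift and turn from the pose commanded when the call began, along the tool's axes at that moment; what a row does not reach only later rows make up. A row lasts 1/10 s, in which the tool goes at most 50 mm and 8.59 degrees, less where a joint would pass 70% of its speed; a pose out of reach is approached as far as the arm can. A call with a gripper value outside its range is refused whole. "jaw" is the opening, from 0 (shut) to 1 (fully open), set as the call begins (left out, the last holds). The fingers move at their own pace and stop on an object; the grip force is fixed at half the most. Time passes only in rows, so rows that repeat a pose let the fingers close, or fill a call up. It gives the time, the measured TCP pose, the force, the opening and the grip force at its end, in the units of the state.
- get_obs(): the state, without advancing time (a new reading comes with each control period).
- snapshot(name): name is "scene" or "top" or "wrist"; returns a dict with "img" (480x640x3 uint8, red, green, blue), "range_z" (480x640 float32, m along the optical axis (not along the pixel's ray), 0 where there is no reading), "fx", "fy", "cx", "cy" (pixels), "R" (3x3) and "t" (3): a world point X has camera coordinates R X + t. Camera axes: x right, y down, z forward; pixel columns grow to the right and rows downward; lengths in m; the calibration is good to about 2 mm. A picture is of the moment at which its call begins.
- close_job(): hands the job in; it is judged then, once.
The state is a dict: "time": time; "joint_positions": joint angles; "qvel": joint speeds; "joint_torque": joint torques, N m; "tool_pos": TCP position; "ee_rot": TCP orientation; "wrist_force": force on the tool from outside, world axes, zero at the start; "wrist_torque": the same for the moment, N m; "width": finger opening in m; "finger_force": force on a finger pad.
Only numpy, scipy, OpenCV 4.12 (cv2) and the standard library are available. Lean on these libraries where they do the work, as an engineer would, in place of code of your own. Each camera call takes 0.05 s, during which the arm holds its last target. There are 200 camera calls.

### The job

First lift the loose dust cap off the setting fixture by its knob and gently set it down, right way up, on the bench beside the fixture, and let go of it. Then take the tool holder with the wide, short nut out of the tool block, carry it over the top of the panel rack and stop with its cone tip about one centimetre above the fixture's open bore, upright, centred and not touching, so that I can wipe the seat; finish while still holding it there. Never let the holder touch the fixture, let nothing touch the rack, and leave everything else where it is.

Things in the scene. Friction and masses are not known exactly. Their poses are not given: they have to be found in the camera images.
- fixture: Fixed fixture to the robot's right, yaw within 0.4 rad: dark base 120 x 120 x 18 mm, on it a grey block 100 x 100 x 50 mm (top 68 mm up) with an upright bore in its middle, 53 mm diameter, 40 mm deep, open at the top; a lever sticks out 25 mm from its outer side. Origin: centre of its underside, on the bench; z up. The bench on its robot side (-x) is bare for 150 mm.
- fixture_mouth (a point): Centre of the bore's mouth, on the fixture's axis, 68 mm above the bench (level with the block's top).
- cap: Loose black dust cap, 90 g, lying on the fixture, plug in the bore. From the bottom: plug 44 mm diameter, 10 mm high (it stands on this on the bench); disc 76 mm diameter, 8 mm thick; knob 26 mm diameter, 32 mm high. Origin: centre of the plug's underside; z up through the knob (disc top at z 18 mm, knob top at 50 mm).
- tool_block: Fixed grey block 210 x 100 x 45 mm to the robot's left, with two through holes of 53 mm diameter, 55 mm either side of its middle along its own x (long) axis. Its yaw varies. Origin: centre of its underside, on the bench.
- holder: Wanted steel holder, loose, 0.45 to 0.7 kg, in either hole of the block. From the bottom: cone 32 mm long, 36 mm diameter at the tip, 48 mm above; flange 63 mm diameter, 20 mm high, resting on the block; smooth round nut, WIDE and short: 50 mm diameter, 36 mm high. Origin: centre of the cone tip, 13 mm above the bench at first; z up (flange top at z 52 mm, nut top at 88 mm).
- slim_holder: The other tool holder, to be left alone in the other hole: same cone and flange, but a SLIM, taller nut 28 mm diameter, 54 mm high. Total height 106 mm, its top 119 mm above the bench. Origin: centre of the cone's tip.
- rack: Fixed rack standing between tool block and fixture: dark steel frame 280 mm along its own x, 100 mm along its y, 120 mm high, with four panel samples 16 mm thick on edge. Origin: centre of its underside, on the bench. Its long axis runs roughly away from the robot.
- pod: Bystander: loose square suction pod 110 x 110 x 50 mm, on the bench beyond the fixture. Origin: centre of its underside.
- spanner: Bystander: loose steel spanner 200 mm long, lying beyond the tool block.
- oil: Bystander: loose white bottle 56 mm diameter, 130 mm high, at the far right. Origin: centre of its underside.
There are look-alikes about, which are no part of the job. Leave any blue or turquoise look-alike of the cap alone.

How it is judged:
By the outcome, as a careful person would: the job done as asked, in the order asked, and still so for the second after the job is handed in, while the arm keeps its last pose, push and grip.
It also fails if it takes over 69 s, if anything falls off the work surface, if the arm or the gripper's body presses on something with over 40 N, if the wrist force passes 120 N, or if a joint passes its speed limit or range.

## Working session

There is one attempt and no reset: what is moved stays moved. The work goes in short steps, Python scripts to look and compute and a tool call to move; the robot and the scene stay as the last step left them, time stands still between calls to the robot, and variables do not carry over. Pictures are saved under pics/ and viewed, at most 10 in all, crops included, and the job is handed in when it is done.

Besides the shell and the picture viewer there is one more tool, called after ">>>" by a JSON object that holds its "name" and its "arguments", one argument or row to a line. carry_out: Moves the arm, as the interface text tells. Its arguments: {"type":"object","properties":{"commands":{"type":"array","items":{"type":"array","items":{"type":"number"}}},"jaw":{"type":"number"}},"required":["commands"]}

```bash
mkdir -p pics
cat > h.py <<'E'
from bench import *
import numpy as np, cv2
def save(n,s): cv2.imwrite('pics/'+n+'.png', s['img'][:,:,::-1])
def cloud(s):
    z=s['range_z'].astype(float); v,u=np.mgrid[0:480,0:640]
    c=np.stack([(u-s['cx'])/s['fx']*z,(v-s['cy'])/s['fy']*z,z],-1)
    P=(c-s['t'])@s['R']; P[z<=0]=np.nan
    return P
E
python3 - <<'E'
from h import *
for n in ['scene','top']:
    s=snapshot(n); save(n,s); np.savez(n,P=cloud(s),**s)
    print(n,s['fx'],s['R'].round(2).tolist(),s['t'])
print(get_obs())
E
```

```text
scene 468.4461187936735 [[-0.41, 0.91, -0.02], [0.59, 0.25, -0.76], [-0.69, -0.32, -0.65]] [ 0.29094718 -0.28126189  1.33454289]
top 536.2361283454555 [[-0.03, -1.0, 0.0], [-1.0, 0.03, -0.06], [0.06, -0.0, -1.0]] [-0.00550552  0.57741081  1.18565555]
{'time': 0.1, 'joint_positions': array([ 1.19492053e+00,  8.78731483e-02,  1.37206232e+00, -2.64827372e-05,
        1.68357127e+00, -1.03091614e-01]), 'qvel': array([ 0.00019366, -0.00306337, -0.00261239, -0.00151363,  0.00181292,
       -0.00043211]), 'joint_torque': array([ 2.88134710e-03, -3.41254091e+01, -3.03300869e+01,  7.21075851e-02,
        3.04196903e-02, -1.00320447e-04]), 'tool_pos': array([0.14801209, 0.5292191 , 0.20444624]), 'ee_rot': array([-3.13968602e+00, -1.70796505e-04,  2.86880536e+00]), 'wrist_force': array([-0.60960144, -0.05448911,  0.5225516 ]), 'wrist_torque': array([ 0.02089225, -0.00370426, -0.00715484]), 'finger_force': 0.0, 'width': 0.09390458478789303}
```

View pics/scene.png

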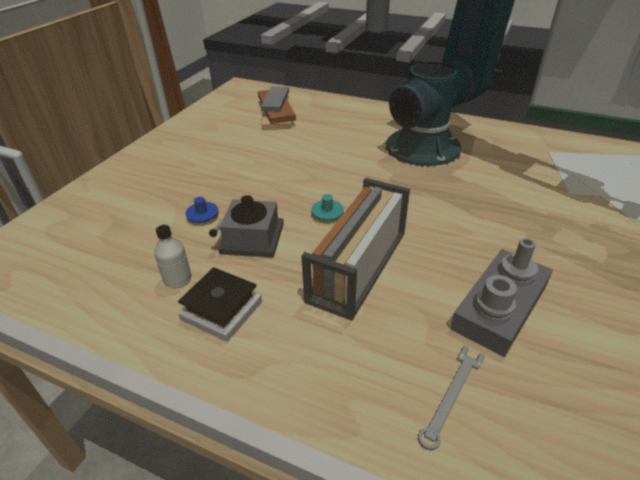

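View pics/top.png

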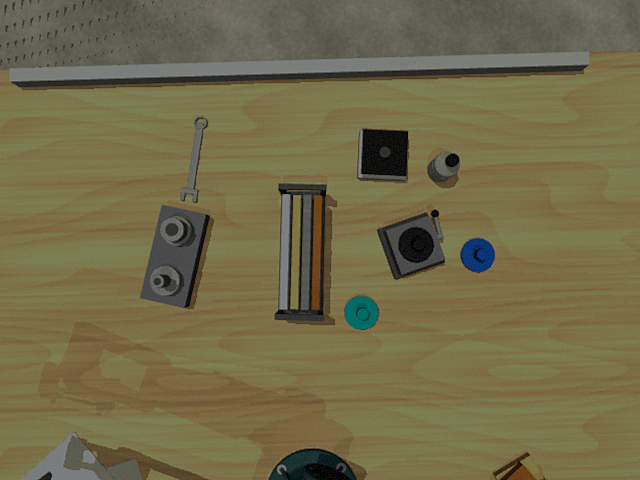

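The scene and top views agree on the layout. Top-view pixels:
- **Cap candidates:** black cap on the fixture (415,244), turquoise look-alike (362,312), blue look-alike (478,255). I choose the black one.
- **Holder candidates:** wide, short nut (177,231) and slim, tall nut (165,281). I choose the wide one.

Next I measure these and check the choice in one close crop.

Run:
```python
from h import *
d=np.load('top.npz'); P=d['P']; img=d['img']
e=np.load('scene.npz'); Q=e['P']
def reg(P,u0,u1,v0,v1): return P[v0:v1,u0:u1].reshape(-1,3)
def circ(p,zlo,zhi,tag):
    m=p[(p[:,2]>zlo)&(p[:,2]<zhi)]
    if len(m)<4: print(tag,'few',len(m));return
    (c,r)=cv2.minEnclosingCircle(m[:,:2].astype(np.float32)); print(tag,len(m),'c',np.round(c,4),'r',round(r,4),'med',m.mean(0).round(4), 'zmed',np.median(m[:,2]).round(4))
def rect(p,zlo,zhi,tag):
    m=p[(p[:,2]>zlo)&(p[:,2]<zhi)]
    print(tag,len(m),cv2.minAreaRect(m[:,:2].astype(np.float32)),'z',np.median(m[:,2]).round(4))
cap=reg(P,370,455,200,285)
circ(cap,.1,.125,'knob'); circ(cap,.073,.09,'disc'); rect(cap,.05,.0725,'fixblk')
rect(cap,.01,.024,'fixbase')
blk=reg(P,130,220,195,315); rect(blk,.035,.05,'block')
w=reg(P,150,205,205,256); circ(w,.09,.12,'wide nut'); circ(w,.058,.075,'wide fl')
sl=reg(P,140,195,256,305); circ(sl,.105,.13,'slim nut'); circ(sl,.058,.075,'slim fl')
rk=reg(P,265,340,175,330); rect(rk,.03,.2,'rack'); print('rackz',np.nanmax(rk[:,2]))
for n,b in dict(teal=(340,385,290,335),blue=(455,500,232,278),pod=(350,415,120,187),oil=(425,465,145,190)).items():
    circ(reg(P,*b),.006,.2,n)
t=reg(P,560,600,300,330); print('bench z',np.nanmedian(t[:,2]))
# scene view check by height
def sel(b,zlo,zhi,t): circ(reg(Q,*b),zlo,zhi,'S '+t)
sel((225,280,190,225),.1,.125,'knob'); sel((215,285,190,240),.073,.09,'disc'); sel((470,520,265,320),.09,.12,'wide'); sel((505,545,230,275),.105,.13,'slim')
c=np.hstack([cv2.resize(img[195:295,370:470],(380,380),interpolation=2),cv2.resize(img[205:305,130:230],(380,380),interpolation=2)])
cv2.imwrite('pics/crop.png',c[:,:,::-1])
```

```text
knob 126 c [ 0.547  -0.2377] r 0.0129 med [ 0.5468 -0.237   0.1084] zmed 0.1085
disc 839 c [ 0.5495 -0.2352] r 0.0635 med [ 0.547  -0.237   0.0769] zmed 0.0768
fixblk 1305 ((0.5547149181365967, -0.24783937633037567), (0.1087375283241272, 0.12471845000982285), 17.558080673217773) z 0.0684
fixbase 612 ((0.5468930006027222, -0.23700286448001862), (0.12012959271669388, 0.11981551349163055), 17.282564163208008) z 0.0185
block 2955 ((0.540655791759491, 0.2889082133769989), (0.10232699662446976, 0.21012791991233826), 75.92584228515625) z 0.0454
wide nut 463 c [0.5935 0.2752] r 0.0257 med [0.5937 0.2741 0.1014] zmed 0.1017
wide fl 200 c [0.5941 0.2751] r 0.0318 med [0.5905 0.2621 0.0655] zmed 0.0654
slim nut 163 c [0.4871 0.3017] r 0.0141 med [0.4875 0.3003 0.1183] zmed 0.1188
slim fl 478 c [0.4869 0.302 ] r 0.0321 med [0.4876 0.2971 0.0653] zmed 0.0652
rack 4649 ((0.538802981376648, 0.007212046533823013), (0.09990978986024857, 0.280455619096756), 86.70182800292969) z 0.1149
rackz 0.1278858330054801
teal 926 c [ 0.3983 -0.1215] r 0.0537 med [ 0.4021 -0.12    0.0223] zmed 0.019
blue 913 c [ 0.5236 -0.3935] r 0.0624 med [ 0.5221 -0.3845  0.0231] zmed 0.0195
pod 2502 c [ 0.7617 -0.1925] r 0.0974 med [ 0.7488 -0.1783  0.0454] zmed 0.0503
oil 770 c [ 0.7254 -0.3221] r 0.0583 med [ 0.7108 -0.3021  0.0834] zmed 0.0886
bench z 0.0008971297219765621
S knob 97 c [ 0.5472 -0.2362] r 0.0138 med [ 0.5498 -0.2358  0.1058] zmed 0.1066
S disc 510 c [ 0.5476 -0.2378] r 0.0387 med [ 0.5535 -0.2338  0.0761] zmed 0.0752
S wide 633 c [0.5933 0.2748] r 0.0264 med [0.5978 0.275  0.099 ] zmed 0.0998
S slim 215 c [0.4879 0.3012] r 0.015 med [0.4913 0.3012 0.1152] zmed 0.1171
```

View pics/crop.png

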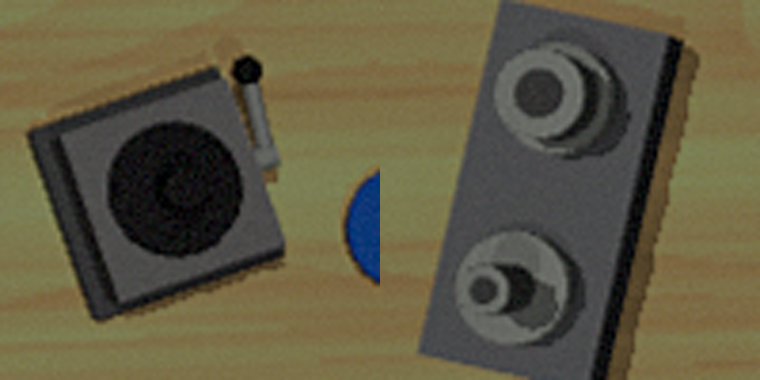

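The crop confirms both choices: left, the black cap's knob on the fixture (crop 185,190); right, the wide, short nut in the upper hole (540,92), with the slim one below (485,290). Cap and bore axis are at (0.547, -0.237), fixture yaw is +17.4°, and the wide holder is at (0.5935, 0.275).

```bash
cat >> h.py <<'E'
from scipy.spatial.transform import Rotation as Ro
def pose(p,yaw): return np.array(p,float), Ro.from_euler('xyz',[np.pi,0,yaw])
def plan(targets, n, start=None, ramp=(.2,.4,.6,.8,1)):
    """n[i] calls to reach targets[i]=(p,yaw); prints rows in tool frame of each call's start"""
    o=get_obs(); p,r=(o['tool_pos'],Ro.from_euler('xyz',o['ee_rot'])) if start is None else start
    print('now',o['time'],p.round(4),r.as_euler('xyz').round(4),'F',o['wrist_force'].round(1),'w',round(o['width'],4),'grip',o['finger_force'])
    for (tp,yaw),k in zip(targets,n):
        tp,tr=pose(tp,yaw); dp=(tp-p)/k; rv=(tr*r.inv()).as_rotvec()/k
        for i in range(k):
            d=r.inv().apply(dp); w=r.inv().apply(rv)
            print([[round(float(x)*a,4) for x in np.r_[d,w]] for a in ramp])
            p=p+dp; r=Ro.from_rotvec(rv)*r
        p,r=tp,tr
E
python3 - <<'E'
from h import *
o=get_obs()
# chain manually: turn the long way (-2.566 world) through an intermediate yaw
plan([((0.348,0.146,0.24),1.586),((0.547,-0.237,0.22),0.303),((0.547,-0.237,0.13),0.303)],[3,3,1])
E
```

```text
now 0.1 [0.148  0.5292 0.2044] [-3.1397e+00 -2.0000e-04  2.8688e+00] F [-0.6 -0.1  0.5] w 0.0939 grip 0.0
[[-0.0197, -0.021, -0.0023, -0.0001, 0.0001, 0.0855], [-0.0394, -0.042, -0.0047, -0.0002, 0.0001, 0.171], [-0.0592, -0.063, -0.007, -0.0003, 0.0002, 0.2566], [-0.0789, -0.0841, -0.0093, -0.0005, 0.0003, 0.3421], [-0.0986, -0.1051, -0.0117, -0.0006, 0.0004, 0.4276]]
[[-0.0267, -0.0109, -0.0024, -0.0001, 0.0001, 0.0855], [-0.0533, -0.0219, -0.0047, -0.0002, 0.0001, 0.171], [-0.08, -0.0328, -0.0071, -0.0003, 0.0002, 0.2566], [-0.1066, -0.0438, -0.0094, -0.0005, 0.0003, 0.3421], [-0.1333, -0.0547, -0.0118, -0.0006, 0.0004, 0.4276]]
[[-0.0288, 0.0011, -0.0024, -0.0001, 0.0001, 0.0855], [-0.0576, 0.0022, -0.0047, -0.0002, 0.0001, 0.171], [-0.0864, 0.0033, -0.0071, -0.0003, 0.0002, 0.2566], [-0.1152, 0.0044, -0.0095, -0.0005, 0.0003, 0.3421], [-0.144, 0.0055, -0.0118, -0.0006, 0.0004, 0.4276]]
[[-0.0257, 0.0129, 0.0013, -0.0, -0.0, 0.0855], [-0.0515, 0.0258, 0.0027, -0.0, -0.0, 0.1711], [-0.0772, 0.0386, 0.004, -0.0, -0.0, 0.2566], [-0.1029, 0.0515, 0.0053, -0.0, -0.0, 0.3421], [-0.1287, 0.0644, 0.0067, -0.0, -0.0, 0.4277]]
[[-0.0181, 0.0224, 0.0013, -0.0, -0.0, 0.0855], [-0.0361, 0.0448, 0.0027, -0.0, -0.0, 0.1711], [-0.0542, 0.0672, 0.004, -0.0, -0.0, 0.2566], [-0.0723, 0.0896, 0.0053, -0.0, -0.0, 0.3421], [-0.0904, 0.1119, 0.0067, -0.0, -0.0, 0.4277]]
[[-0.0072, 0.0279, 0.0013, -0.0, -0.0, 0.0855], [-0.0143, 0.0557, 0.0027, -0.0, -0.0, 0.1711], [-0.0215, 0.0836, 0.004, -0.0, -0.0, 0.2566], [-0.0286, 0.1115, 0.0053, -0.0, -0.0, 0.3421], [-0.0358, 0.1393, 0.0067, -0.0, -0.0, 0.4277]]
[[0.0, -0.0, 0.018, 0.0, 0.0, 0.0], [0.0, -0.0, 0.036, 0.0, 0.0, 0.0], [0.0, -0.0, 0.054, 0.0, 0.0, 0.0], [0.0, -0.0, 0.072, 0.0, 0.0, 0.0], [0.0, -0.0, 0.09, 0.0, 0.0, 0.0]]
```

>>> {"name": "carry_out", "arguments": {
  "commands": [
    [-0.02,-0.021,-0.002,0,0,0.085],
    [-0.04,-0.042,-0.005,0,0,0.17],
    [-0.059,-0.063,-0.007,0,0,0.255],
    [-0.079,-0.084,-0.009,0,0,0.34],
    [-0.099,-0.105,-0.012,0,0,0.43]
  ],
  "jaw": 0.7
}}

```text
time: 0.6
tool_pos: [0.2154, 0.4005, 0.2169]
ee_rot: [-3.14, 0.0, 2.435]
wrist_force: [0.8, -0.6, 0.3]
width: 0.0655
finger_force: 0.0
```

>>> {"name": "carry_out", "arguments": {
  "commands": [
    [-0.027,-0.011,-0.002,0,0,0.085],
    [-0.053,-0.022,-0.005,0,0,0.17],
    [-0.08,-0.033,-0.007,0,0,0.255],
    [-0.107,-0.044,-0.009,0,0,0.34],
    [-0.133,-0.055,-0.012,0,0,0.43]
  ]
}}

```text
time: 1.1
tool_pos: [0.2812, 0.2726, 0.229]
ee_rot: [-3.141, 0.0, 2.005]
wrist_force: [0.6, 0.5, -0.2]
width: 0.0657
finger_force: 0.0
```

>>> {"name": "carry_out", "arguments": {
  "commands": [
    [-0.029,0.001,-0.002,0,0,0.085],
    [-0.058,0.002,-0.005,0,0,0.17],
    [-0.086,0.003,-0.007,0,0,0.255],
    [-0.115,0.004,-0.009,0,0,0.34],
    [-0.144,0.006,-0.012,0,0,0.43]
  ]
}}

```text
time: 1.6
tool_pos: [0.3477, 0.1449, 0.2411]
ee_rot: [-3.141, 0.0, 1.575]
wrist_force: [0.1, -0.2, -0.1]
width: 0.066
finger_force: 0.0
```

Tracking is excellent, so I continue to above the cap.

>>> {"name": "carry_out", "arguments": {
  "commands": [
    [-0.026,0.013,0.001,0,0,0.085],
    [-0.052,0.026,0.002,0,0,0.17],
    [-0.077,0.039,0.004,0,0,0.255],
    [-0.103,0.052,0.005,0,0,0.34],
    [-0.129,0.064,0.007,0,0,0.43]
  ]
}}

```text
time: 2.1
tool_pos: [0.4129, 0.0164, 0.234]
ee_rot: [-3.141, -0.0, 1.145]
wrist_force: [-0.5, 1.0, 0.3]
width: 0.0658
finger_force: 0.0
```

>>> {"name": "carry_out", "arguments": {
  "commands": [
    [-0.018,0.022,0.001,0,0,0.085],
    [-0.036,0.045,0.003,0,0,0.17],
    [-0.054,0.067,0.004,0,0,0.255],
    [-0.072,0.09,0.005,0,0,0.34],
    [-0.09,0.112,0.007,0,0,0.43]
  ]
}}

```text
time: 2.6
tool_pos: [0.4783, -0.1115, 0.2269]
ee_rot: [-3.141, 0.0, 0.715]
wrist_force: [0.2, 0.7, -0.3]
width: 0.0656
finger_force: 0.0
```

>>> {"name": "carry_out", "arguments": {
  "commands": [
    [-0.007,0.028,0.001,0,0,0.085],
    [-0.014,0.056,0.003,0,0,0.17],
    [-0.022,0.084,0.004,0,0,0.255],
    [-0.029,0.112,0.005,0,0,0.34],
    [-0.036,0.139,0.007,0,0,0.425]
  ]
}}

```text
time: 3.1
tool_pos: [0.5427, -0.2398, 0.2197]
ee_rot: [-3.141, 0.001, 0.29]
wrist_force: [0.5, 0.4, -0.2]
width: 0.0658
finger_force: 0.0
```

Run:
```python
from h import *
s=snapshot('wrist'); P=cloud(s).reshape(-1,3)
near=np.hypot(P[:,0]-.547,P[:,1]+.237)<.06
for a,b in ((.1,.12),(.073,.085)):
    m=P[near&(P[:,2]>a)&(P[:,2]<b)]
    if len(m)>5: print(len(m),cv2.minEnclosingCircle(m[:,:2].astype(np.float32)),np.median(m[:,2]))
plan([((0.547,-0.237,0.13),0.303),((0.547,-0.237,0.0805),0.303)],[1,1])
```

```text
1046 ((0.5465227961540222, -0.2386985868215561), 0.013005746528506279) 0.10808407268832887
6111 ((0.5464262366294861, -0.23867671191692352), 0.03803225979208946) 0.07618321348006148
now 3.15 [ 0.5436 -0.2435  0.2181] [3.1402e+00 1.8000e-03 2.8450e-01] F [ 0.6 -2.1 -0.9] w 0.0655 grip 0.0
[[0.0011, -0.0011, 0.0176, 0.0003, 0.0004, -0.0037], [0.0021, -0.0022, 0.0352, 0.0005, 0.0007, -0.0074], [0.0032, -0.0032, 0.0529, 0.0008, 0.0011, -0.0111], [0.0042, -0.0043, 0.0705, 0.0011, 0.0015, -0.0148], [0.0053, -0.0054, 0.0881, 0.0014, 0.0018, -0.0185]]
[[0.0, -0.0, 0.0099, 0.0, 0.0, 0.0], [0.0, -0.0, 0.0198, 0.0, 0.0, 0.0], [0.0, -0.0, 0.0297, 0.0, 0.0, 0.0], [0.0, -0.0, 0.0396, 0.0, 0.0, 0.0], [0.0, -0.0, 0.0495, 0.0, 0.0, 0.0]]
```

>>> {"name": "carry_out", "arguments": {
  "commands": [
    [0.001,-0.001,0.018,0,0,-0.004],
    [0.002,-0.002,0.035,0,0,-0.007],
    [0.003,-0.003,0.053,0,0,-0.011],
    [0.004,-0.004,0.07,0,0,-0.015],
    [0.004,-0.004,0.088,0,0,-0.015]
  ]
}}

```text
time: 3.65
tool_pos: [0.5448, -0.2333, 0.1312]
ee_rot: [-3.141, 0.001, 0.309]
wrist_force: [0.3, -0.5, 1.0]
width: 0.0657
finger_force: 0.0
```

>>> {"name": "carry_out", "arguments": {
  "commands": [
    [0,0,0,0,0,0],
    [0,0,0,0,0,0],
    [0,0,0,0,0,0],
    [0,0,0,0,0,0],
    [0,0,0,0,0,0]
  ]
}}

```text
time: 4.15
tool_pos: [0.5456, -0.234, 0.1336]
ee_rot: [3.14, -0.001, 0.309]
wrist_force: [-0.1, -0.1, 0.1]
width: 0.0654
finger_force: 0.0
```

Run:
```python
from h import *
plan([((0.5468,-0.238,0.0805),0.303)],[1])
```

```text
now 4.15 [ 0.5456 -0.234   0.1336] [ 3.1403e+00 -1.3000e-03  3.0880e-01] F [-0.1 -0.1  0.1] w 0.0654 grip 0.0
[[-0.0, 0.0008, 0.0106, 0.0002, -0.0003, 0.0012], [-0.0001, 0.0017, 0.0212, 0.0005, -0.0005, 0.0023], [-0.0001, 0.0025, 0.0318, 0.0007, -0.0008, 0.0035], [-0.0001, 0.0033, 0.0424, 0.001, -0.0011, 0.0046], [-0.0001, 0.0042, 0.0531, 0.0012, -0.0013, 0.0058]]
```

>>> {"name": "carry_out", "arguments": {
  "commands": [
    [0,0.001,0.012,0,0,0.001],
    [0,0.002,0.024,0,0,0.002],
    [0,0.003,0.034,0,0,0.003],
    [0,0.004,0.042,0,0,0.005],
    [0,0.004,0.046,0,0,0.005]
  ]
}}

```text
time: 4.65
tool_pos: [0.5456, -0.2372, 0.0845]
ee_rot: [-3.14, 0.002, 0.304]
wrist_force: [-0.8, 0.5, -0.2]
width: 0.0658
finger_force: 0.0
```

>>> {"name": "carry_out", "arguments": {
  "commands": [
    [0,0,0.002,0,0,0],
    [0,0,0.003,0,0,0],
    [0,0,0.003,0,0,0],
    [0,0,0.003,0,0,0],
    [0,0,0.003,0,0,0]
  ]
}}

```text
time: 5.15
tool_pos: [0.5466, -0.2376, 0.084]
ee_rot: [3.141, -0.001, 0.304]
wrist_force: [0.3, -0.2, -0.4]
width: 0.0659
finger_force: 0.0
```

Run:
```python
from h import *
plan([((0.5468,-0.238,0.0805),0.303)],[1])
```

```text
now 5.15 [ 0.5466 -0.2376  0.084 ] [ 3.141e+00 -7.000e-04  3.039e-01] F [ 0.3 -0.2 -0.4] w 0.0659 grip 0.0
[[0.0, 0.0001, 0.0007, 0.0001, -0.0001, 0.0002], [0.0, 0.0002, 0.0014, 0.0003, -0.0003, 0.0003], [0.0, 0.0003, 0.0021, 0.0004, -0.0004, 0.0005], [0.0, 0.0003, 0.0028, 0.0005, -0.0006, 0.0007], [0.0001, 0.0004, 0.0035, 0.0006, -0.0007, 0.0009]]
```

Lower 3 mm, close the jaw, then lift a little.

>>> {"name": "carry_out", "arguments": {
  "commands": [
    [0,0,0.002,0,0,0],
    [0,0,0.003,0,0,0],
    [0,0,0.003,0,0,0],
    [0,0,0.003,0,0,0],
    [0,0,0.003,0,0,0]
  ]
}}

```text
time: 5.65
tool_pos: [0.5464, -0.2375, 0.0805]
ee_rot: [-3.142, -0.0, 0.304]
wrist_force: [0.0, -0.1, -0.2]
width: 0.0658
finger_force: 0.0
```

>>> {"name": "carry_out", "arguments": {
  "commands": [
    [0,0,0,0,0,0],
    [0,0,0,0,0,0],
    [0,0,0,0,0,0],
    [0,0,0,0,0,0],
    [0,0,0,0,0,0]
  ],
  "jaw": 0.1
}}

```text
time: 6.15
tool_pos: [0.5464, -0.2375, 0.0805]
ee_rot: [-3.142, -0.0, 0.304]
wrist_force: [0.5, 0.2, -1.2]
width: 0.029
finger_force: 0.0
```

>>> {"name": "carry_out", "arguments": {
  "commands": [
    [0,0,0,0,0,0],
    [0,0,0,0,0,0],
    [0,0,0,0,0,0],
    [0,0,0,0,0,0],
    [0,0,0,0,0,0]
  ]
}}

```text
time: 6.65
tool_pos: [0.5464, -0.2376, 0.0805]
ee_rot: [3.142, -0.0, 0.304]
wrist_force: [-0.4, 0.8, 0.4]
width: 0.0254
finger_force: 30.0
```

>>> {"name": "carry_out", "arguments": {
  "commands": [
    [0,0,-0.004,0,0,0],
    [0,0,-0.014,0,0,0],
    [0,0,-0.028,0,0,0],
    [0,0,-0.04,0,0,0],
    [0,0,-0.045,0,0,0]
  ]
}}

```text
time: 7.15
tool_pos: [0.5475, -0.2381, 0.1285]
ee_rot: [3.138, -0.003, 0.304]
wrist_force: [-0.1, -0.5, -1.0]
width: 0.0254
finger_force: 30.0
```

>>> {"name": "carry_out", "arguments": {
  "commands": [
    [-0.015,0,0,0,0,0],
    [-0.045,0,0,0,0,0],
    [-0.08,0,0,0,0,0],
    [-0.11,0,0,0,0,0],
    [-0.125,0,0,0,0,0]
  ]
}}

```text
time: 7.65
tool_pos: [0.4241, -0.2752, 0.1249]
ee_rot: [-3.141, 0.002, 0.302]
wrist_force: [-0.6, 0.3, -0.4]
width: 0.0253
finger_force: 30.0
```

>>> {"name": "carry_out", "arguments": {
  "commands": [
    [0,0,0.01,0,0,0],
    [0,0,0.035,0,0,0],
    [0,0,0.065,0,0,0],
    [0,0,0.085,0,0,0],
    [0,0,0.09,0,0,0]
  ]
}}

```text
time: 8.15
tool_pos: [0.4257, -0.2728, 0.0316]
ee_rot: [-3.136, 0.003, 0.304]
wrist_force: [0.3, -0.3, -1.2]
width: 0.0259
finger_force: 30.0
```

>>> {"name": "carry_out", "arguments": {
  "commands": [
    [0,0,0,0,0,0],
    [0,0,0,0,0,0],
    [0,0,0,0,0,0],
    [0,0,0,0,0,0],
    [0,0,0,0,0,0]
  ]
}}

```text
time: 8.65
tool_pos: [0.4276, -0.2752, 0.0363]
ee_rot: [3.14, -0.001, 0.304]
wrist_force: [-0.0, 0.3, -1.3]
width: 0.0254
finger_force: 30.0
```

Run:
```python
from h import *
s=snapshot('scene'); img=s['img'][130:330,130:400]; cv2.imwrite('pics/held.png',cv2.resize(img,(675,500))[:,:,::-1])
P=cloud(s)[160:280,180:400].reshape(-1,3); q=get_obs()['tool_pos']; print(q)
m=P[(np.hypot(P[:,0]-q[0],P[:,1]-q[1])<.045)&(P[:,2]<q[2]+.005)]
print(np.nanpercentile(m[:,2],[0,5,25,50,75,95]))
```

```text
[ 0.42742189 -0.27516101  0.03612247]
[-0.00336254 -0.00163447  0.02908245  0.03063124  0.03184834  0.03786205]
```

View pics/held.png

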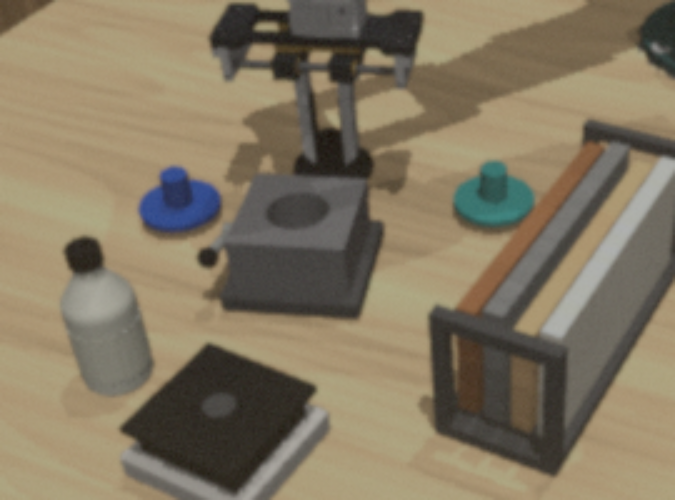

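The picture shows the cap held upright at (335,160), robot side of the fixture, the bore open at (298,210). The plug's underside is about 13 mm above the bench, so I lower it gently.

>>> {"name": "carry_out", "arguments": {
  "commands": [
    [0,0,0.003,0,0,0],
    [0,0,0.006,0,0,0],
    [0,0,0.009,0,0,0],
    [0,0,0.01,0,0,0],
    [0,0,0.011,0,0,0]
  ]
}}

```text
time: 9.2
tool_pos: [0.4269, -0.2748, 0.0241]
ee_rot: [-3.141, 0.0, 0.304]
wrist_force: [0.2, -0.4, -0.6]
width: 0.0254
finger_force: 30.0
```

>>> {"name": "carry_out", "arguments": {
  "commands": [
    [0,0,0,0,0,0],
    [0,0,0,0,0,0],
    [0,0,0.0005,0,0,0],
    [0,0,0.001,0,0,0],
    [0,0,0.0015,0,0,0]
  ]
}}

```text
time: 9.7
tool_pos: [0.4271, -0.2749, 0.023]
ee_rot: [3.142, -0.0, 0.304]
wrist_force: [0.2, -1.0, -1.6]
width: 0.0253
finger_force: 30.0
```

>>> {"name": "carry_out", "arguments": {
  "commands": [
    [0,0,0,0,0,0],
    [0,0,0,0,0,0],
    [0,0,0,0,0,0],
    [0,0,0,0,0,0],
    [0,0,0,0,0,0]
  ]
}}

```text
time: 10.2
tool_pos: [0.4271, -0.2749, 0.023]
ee_rot: [-3.142, -0.0, 0.304]
wrist_force: [0.1, -0.9, -0.7]
width: 0.0254
finger_force: 30.0
```

>>> {"name": "carry_out", "arguments": {
  "commands": [
    [0,0,0,0,0,0],
    [0,0,0.0005,0,0,0],
    [0,0,0.0005,0,0,0],
    [0,0,0.001,0,0,0],
    [0,0,0.001,0,0,0]
  ]
}}

```text
time: 10.7
tool_pos: [0.4271, -0.2749, 0.0224]
ee_rot: [-3.142, -0.0, 0.304]
wrist_force: [-2.0, 1.7, 3.3]
width: 0.0252
finger_force: 30.0
```

>>> {"name": "carry_out", "arguments": {
  "commands": [
    [0,0,0,0,0,0],
    [0,0,0,0,0,0],
    [0,0,0,0,0,0],
    [0,0,0,0,0,0],
    [0,0,0,0,0,0]
  ]
}}

```text
time: 11.2
tool_pos: [0.4271, -0.2749, 0.0224]
ee_rot: [3.142, -0.0, 0.304]
wrist_force: [-1.6, 2.2, 5.6]
width: 0.0253
finger_force: 30.0
```

Contact at about 6 N. Release and rise.

>>> {"name": "carry_out", "arguments": {
  "commands": [
    [0,0,0,0,0,0],
    [0,0,0,0,0,0],
    [0,0,0,0,0,0],
    [0,0,0,0,0,0],
    [0,0,0,0,0,0]
  ],
  "jaw": 0.65
}}

```text
time: 11.7
tool_pos: [0.427, -0.2748, 0.0217]
ee_rot: [-3.141, 0.0, 0.304]
wrist_force: [0.4, -0.1, 0.8]
width: 0.0599
finger_force: 0.0
```

>>> {"name": "carry_out", "arguments": {
  "commands": [
    [0,0,-0.005,0,0,0],
    [0,0,-0.02,0,0,0],
    [0,0,-0.06,0,0,0],
    [0,0,-0.1,0,0,0],
    [0,0,-0.14,0,0,0]
  ]
}}

```text
time: 12.2
tool_pos: [0.4269, -0.2747, 0.1637]
ee_rot: [3.142, -0.0, 0.304]
wrist_force: [0.2, -0.8, 0.0]
width: 0.0615
finger_force: 0.0
```

>>> {"name": "carry_out", "arguments": {
  "commands": [
    [0,0,-0.03,0,0,0],
    [0,0,-0.06,0,0,0],
    [0,0,-0.09,0,0,0],
    [0,0,-0.1,0,0,0],
    [0,0,-0.1,0,0,0]
  ],
  "jaw": 0.9
}}

```text
time: 12.7
tool_pos: [0.4277, -0.2754, 0.2638]
ee_rot: [3.138, -0.002, 0.304]
wrist_force: [-0.7, -0.3, 0.6]
width: 0.0844
finger_force: 0.0
```

Run:
```python
from h import *
for n in ('wrist','top'):
    s=snapshot(n); P=cloud(s).reshape(-1,3)
    for c,a,b,t in (((.427,-.275),.04,.06,'knob'),((.427,-.275),.012,.025,'disc'),((.547,-.238),.04,.075,'blk')):
        m=P[(np.hypot(P[:,0]-c[0],P[:,1]-c[1])<(.06 if t!='blk' else .09))&(P[:,2]>a)&(P[:,2]<b)]
        if len(m)>5: print(n,t,len(m),cv2.minEnclosingCircle(m[:,:2].astype(np.float32)),np.percentile(m[:,2],[5,50,95]))
    # bore: points inside below mouth
    I=cloud(s); 
    top=((I[:,:,2]>.0655)&(I[:,:,2]<.0705)&(np.hypot(I[:,:,0]-.547,I[:,:,1]+.238)<.08)).astype(np.uint8)
    cs,h=cv2.findContours(top,cv2.RETR_CCOMP,cv2.CHAIN_APPROX_NONE)
    for i,c in enumerate(cs):
        if h[0][i][3]>=0 and len(c)>30:
            q=I[c[:,0,1],c[:,0,0]]; A=np.c_[2*q[:,:2],np.ones(len(q))]; k=np.linalg.lstsq(A,(q[:,:2]**2).sum(1),rcond=None)[0]
            print(n,'bore',len(q),k[:2].round(4),np.sqrt(k[2]+k[0]**2+k[1]**2).round(4))
    o=[c for i,c in enumerate(cs) if h[0][i][3]<0]; q=max(o,key=len); q=I[q[:,0,1],q[:,0,0],:2].astype(np.float32); print('blk',cv2.minAreaRect(q))
plan([],[])
```

```text
wrist knob 597 ((0.42703863978385925, -0.2752256691455841), 0.012870757840573788) [0.0478666  0.0501016  0.05143881]
wrist disc 3686 ((0.4266330897808075, -0.2754766643047333), 0.03810971975326538) [0.01673272 0.01820546 0.01955877]
wrist blk 13650 ((0.5495840907096863, -0.2496725618839264), 0.07935631275177002) [0.04829963 0.06804235 0.06943902]
wrist bore 191 [ 0.546  -0.2386] 0.0266
blk ((0.5451189279556274, -0.23883672058582306), (0.09676636755466461, 0.10019808262586594), 17.56285285949707)
top knob 114 ((0.4278615415096283, -0.27370908856391907), 0.0129128722473979) [0.04344084 0.05047122 0.05400816]
top disc 556 ((0.42812496423721313, -0.27438563108444214), 0.03811081871390343) [0.01482125 0.01866285 0.02221209]
top blk 2013 ((0.5541990995407104, -0.24586758017539978), 0.07968670129776001) [0.04856826 0.06819561 0.07209126]
top bore 95 [ 0.5461 -0.2384] 0.0287
blk ((0.5470895171165466, -0.23781323432922363), (0.10006631165742874, 0.10079804062843323), 17.29878807067871)
now 12.8 [ 0.4267 -0.2746  0.2605] [-3.1397e+00  1.2000e-03  3.0380e-01] F [ 0.1  0.4 -0. ] w 0.0851 grip 0.0
```

The cap stands upright on the bench at (0.427, -0.275) and has been let go; the bore's centre is at (0.5463, -0.2384). Now to the holder.

Run:
```python
from h import *
plan([((0.5935,0.275,0.25),1.9)],[3])
```

```text
now 12.8 [ 0.4267 -0.2746  0.2605] [-3.1397e+00  1.2000e-03  3.0380e-01] F [ 0.1  0.4 -0. ] w 0.0851 grip 0.0
[[0.0216, -0.0316, 0.0007, -0.0002, -0.0, -0.1064], [0.0431, -0.0633, 0.0015, -0.0003, -0.0001, -0.2128], [0.0647, -0.0949, 0.0022, -0.0005, -0.0001, -0.3192], [0.0863, -0.1265, 0.0029, -0.0006, -0.0001, -0.4257], [0.1079, -0.1582, 0.0037, -0.0008, -0.0002, -0.5321]]
[[0.0346, -0.0163, 0.0007, -0.0002, -0.0, -0.1064], [0.0693, -0.0326, 0.0014, -0.0003, -0.0001, -0.2128], [0.1039, -0.049, 0.0021, -0.0005, -0.0001, -0.3192], [0.1386, -0.0653, 0.0028, -0.0006, -0.0001, -0.4257], [0.1732, -0.0816, 0.0035, -0.0008, -0.0002, -0.5321]]
[[0.0381, 0.0035, 0.0007, -0.0002, -0.0, -0.1064], [0.0763, 0.007, 0.0014, -0.0003, -0.0001, -0.2128], [0.1144, 0.0105, 0.0021, -0.0005, -0.0001, -0.3192], [0.1525, 0.014, 0.0028, -0.0006, -0.0001, -0.4257], [0.1906, 0.0176, 0.0035, -0.0008, -0.0002, -0.5321]]
```

>>> {"name": "carry_out", "arguments": {
  "commands": [
    [0.022,-0.032,0.001,0,0,-0.106],
    [0.043,-0.063,0.002,0,0,-0.213],
    [0.065,-0.095,0.002,0,0,-0.319],
    [0.086,-0.127,0.003,0,0,-0.426],
    [0.108,-0.158,0.004,0,0,-0.532]
  ]
}}

```text
time: 13.3
tool_pos: [0.4821, -0.0901, 0.2553]
ee_rot: [-3.138, 0.002, 0.84]
wrist_force: [0.8, -0.2, 0.1]
width: 0.0843
finger_force: 0.0
```

>>> {"name": "carry_out", "arguments": {
  "commands": [
    [0.035,-0.016,0.001,0,0,-0.106],
    [0.069,-0.033,0.002,0,0,-0.213],
    [0.104,-0.049,0.002,0,0,-0.319],
    [0.139,-0.065,0.003,0,0,-0.426],
    [0.173,-0.082,0.004,0,0,-0.532]
  ]
}}

```text
time: 13.8
tool_pos: [0.5374, 0.093, 0.2511]
ee_rot: [-3.137, 0.001, 1.372]
wrist_force: [0.3, -0.0, 0.1]
width: 0.0846
finger_force: 0.0
```

>>> {"name": "carry_out", "arguments": {
  "commands": [
    [0.038,0.004,0.001,0,0,-0.106],
    [0.076,0.007,0.002,0,0,-0.213],
    [0.114,0.011,0.002,0,0,-0.319],
    [0.152,0.014,0.003,0,0,-0.426],
    [0.19,0.018,0.004,0,0,-0.532]
  ]
}}

```text
time: 14.3
tool_pos: [0.5933, 0.2752, 0.2468]
ee_rot: [-3.137, 0.0, 1.904]
wrist_force: [-0.0, 0.4, 0.4]
width: 0.0847
finger_force: 0.0
```

>>> {"name": "carry_out", "arguments": {
  "commands": [
    [0,0,0,0,0,0],
    [0,0,0,0,0,0],
    [0,0,0,0,0,0],
    [0,0,0,0,0,0],
    [0,0,0,0,0,0]
  ]
}}

```text
time: 14.8
tool_pos: [0.594, 0.2727, 0.2506]
ee_rot: [3.141, 0.0, 1.898]
wrist_force: [-0.6, 0.2, -0.2]
width: 0.0847
finger_force: 0.0
```

Run:
```python
from h import *
s=snapshot('wrist'); P=cloud(s).reshape(-1,3)
for a,b,t,r in ((.095,.107,'nut',.04),(.06,.07,'flange',.036)):
    m=P[(np.hypot(P[:,0]-.5935,P[:,1]-.275)<r)&(P[:,2]>a)&(P[:,2]<b)]
    if len(m)>5: print(t,len(m),cv2.minEnclosingCircle(m[:,:2].astype(np.float32)),np.median(m[:,2]))
plan([((0.5935,0.275,0.0695),1.9)],[1])
```

```text
nut 3054 ((0.5919840931892395, 0.27462953329086304), 0.02511897124350071) 0.10131698530681493
flange 973 ((0.5922664403915405, 0.27465149760246277), 0.03161942958831787) 0.06513925220364701
now 14.85 [0.594  0.2729 0.2506] [ 3.1407 -0.      1.8981] F [ 0.2 -0.1  0.2] w 0.0845 grip 0.0
[[0.0004, 0.0, 0.0362, 0.0002, -0.0, -0.0004], [0.0009, 0.0, 0.0725, 0.0004, -0.0, -0.0007], [0.0013, 0.0, 0.1087, 0.0005, -0.0, -0.0011], [0.0017, 0.0, 0.1449, 0.0007, -0.0, -0.0015], [0.0022, 0.0, 0.1811, 0.0009, -0.0, -0.0019]]
```

>>> {"name": "carry_out", "arguments": {
  "commands": [
    [0.001,0,0.025,0,0,0],
    [0.001,-0.001,0.06,0,0,0],
    [0.002,-0.001,0.1,0,0,0],
    [0.002,-0.001,0.13,0,0,0],
    [0.002,-0.001,0.145,0,0,0]
  ]
}}

```text
time: 15.35
tool_pos: [0.5906, 0.2743, 0.1014]
ee_rot: [-3.136, 0.0, 1.899]
wrist_force: [-0.3, -0.7, -0.2]
width: 0.0847
finger_force: 0.0
```

>>> {"name": "carry_out", "arguments": {
  "commands": [
    [0,0,0.005,0,0,0],
    [0,0,0.015,0,0,0],
    [0,0,0.025,0,0,0],
    [0,0,0.03,0,0,0],
    [0,0,0.03,0,0,0]
  ]
}}

```text
time: 15.85
tool_pos: [0.5922, 0.2755, 0.0745]
ee_rot: [-3.141, -0.0, 1.9]
wrist_force: [0.1, 0.1, 0.3]
width: 0.0844
finger_force: 0.0
```

>>> {"name": "carry_out", "arguments": {
  "commands": [
    [0,0,0,0,0,0],
    [0,0,0,0,0,0],
    [0,0,0,0,0,0],
    [0,0,0,0,0,0],
    [0,0,0,0,0,0]
  ]
}}

```text
time: 16.35
tool_pos: [0.5925, 0.2756, 0.0752]
ee_rot: [3.141, -0.0, 1.9]
wrist_force: [-0.2, 0.1, -0.0]
width: 0.0845
finger_force: 0.0
```

Run:
```python
from h import *
plan([((0.5923,0.2747,0.0695),1.9)],[1])
```

```text
now 16.35 [0.5925 0.2756 0.0752] [ 3.1412e+00 -1.0000e-04  1.8998e+00] F [-0.2  0.1 -0. ] w 0.0845 grip 0.0
[[-0.0002, -0.0001, 0.0011, 0.0001, -0.0, -0.0], [-0.0003, -0.0002, 0.0023, 0.0002, -0.0, -0.0001], [-0.0005, -0.0003, 0.0034, 0.0003, -0.0, -0.0001], [-0.0006, -0.0004, 0.0046, 0.0003, -0.0001, -0.0002], [-0.0008, -0.0005, 0.0057, 0.0004, -0.0001, -0.0002]]
```

>>> {"name": "carry_out", "arguments": {
  "commands": [
    [0,0,0.002,0,0,0],
    [-0.0005,-0.0005,0.004,0,0,0],
    [-0.001,-0.0005,0.005,0,0,0],
    [-0.001,-0.0005,0.005,0,0,0],
    [-0.001,-0.0005,0.005,0,0,0]
  ]
}}

```text
time: 16.85
tool_pos: [0.5922, 0.2744, 0.0699]
ee_rot: [-3.141, -0.0, 1.9]
wrist_force: [0.5, 0.1, -0.3]
width: 0.0847
finger_force: 0.0
```

>>> {"name": "carry_out", "arguments": {
  "commands": [
    [0,0,0,0,0,0],
    [0,0,0,0,0,0],
    [0,0,0,0,0,0],
    [0,0,0,0,0,0],
    [0,0,0,0,0,0]
  ],
  "jaw": 0.3
}}

```text
time: 17.35
tool_pos: [0.5924, 0.2745, 0.07]
ee_rot: [3.141, -0.0, 1.9]
wrist_force: [0.3, -0.5, -1.4]
width: 0.0497
finger_force: 30.0
```

>>> {"name": "carry_out", "arguments": {
  "commands": [
    [0,0,0,0,0,0],
    [0,0,0,0,0,0],
    [0,0,0,0,0,0],
    [0,0,0,0,0,0],
    [0,0,0,0,0,0]
  ]
}}

```text
time: 17.85
tool_pos: [0.5924, 0.2745, 0.07]
ee_rot: [3.141, -0.0, 1.9]
wrist_force: [0.9, 0.4, -1.3]
width: 0.0499
finger_force: 30.0
```

Gripped on the 50 mm nut. Lift straight up.

>>> {"name": "carry_out", "arguments": {
  "commands": [
    [0,0,-0.002,0,0,0],
    [0,0,-0.007,0,0,0],
    [0,0,-0.015,0,0,0],
    [0,0,-0.025,0,0,0],
    [0,0,-0.037,0,0,0]
  ]
}}

```text
time: 18.35
tool_pos: [0.592, 0.2743, 0.1075]
ee_rot: [-3.141, -0.0, 1.9]
wrist_force: [0.2, 0.0, -5.5]
width: 0.0496
finger_force: 30.0
```

>>> {"name": "carry_out", "arguments": {
  "commands": [
    [0,0,-0.015,0,0,0],
    [0,0,-0.035,0,0,0],
    [0,0,-0.055,0,0,0],
    [0,0,-0.075,0,0,0],
    [0,0,-0.095,0,0,0]
  ]
}}

```text
time: 18.85
tool_pos: [0.5924, 0.2745, 0.2045]
ee_rot: [3.14, -0.0, 1.9]
wrist_force: [0.1, -0.5, -4.2]
width: 0.0493
finger_force: 30.0
```

>>> {"name": "carry_out", "arguments": {
  "commands": [
    [0,0,-0.02,0,0,0],
    [0,0,-0.04,0,0,0],
    [0,0,-0.055,0,0,0],
    [0,0,-0.065,0,0,0],
    [0,0,-0.068,0,0,0]
  ]
}}

```text
time: 19.35
tool_pos: [0.5927, 0.2746, 0.2727]
ee_rot: [3.138, -0.0, 1.9]
wrist_force: [0.4, -0.8, -5.0]
width: 0.0496
finger_force: 30.0
```

>>> {"name": "carry_out", "arguments": {
  "commands": [
    [0,0,0,0,0,0],
    [0,0,0,0,0,0],
    [0,0,0,0,0,0],
    [0,0,0,0,0,0],
    [0,0,0,0,0,0]
  ]
}}

```text
time: 19.85
tool_pos: [0.5921, 0.2744, 0.2694]
ee_rot: [-3.141, -0.0, 1.9]
wrist_force: [0.8, 0.4, -4.9]
width: 0.0498
finger_force: 30.0
```

Run:
```python
from h import *
plan([((0.5463,-0.2384,0.27),1.9)],[4])
```

```text
now 19.85 [0.5921 0.2744 0.2694] [-3.1406 -0.      1.8998] F [ 0.8  0.4 -4.9] w 0.0498 grip 29.99886989593506
[[-0.0235, -0.0105, -0.0, -0.0001, -0.0, -0.0], [-0.047, -0.0209, -0.0, -0.0001, -0.0, -0.0], [-0.0706, -0.0314, -0.0001, -0.0002, -0.0, -0.0], [-0.0941, -0.0418, -0.0001, -0.0002, -0.0, -0.0], [-0.1176, -0.0523, -0.0001, -0.0003, -0.0, -0.0001]]
[[-0.0235, -0.0105, -0.0, -0.0001, -0.0, -0.0], [-0.047, -0.0209, -0.0001, -0.0001, -0.0, -0.0], [-0.0706, -0.0314, -0.0001, -0.0002, -0.0, -0.0], [-0.0941, -0.0418, -0.0001, -0.0002, -0.0, -0.0], [-0.1176, -0.0523, -0.0001, -0.0003, -0.0, -0.0001]]
[[-0.0235, -0.0105, -0.0, -0.0001, -0.0, -0.0], [-0.047, -0.0209, -0.0001, -0.0001, -0.0, -0.0], [-0.0706, -0.0314, -0.0001, -0.0002, -0.0, -0.0], [-0.0941, -0.0418, -0.0001, -0.0002, -0.0, -0.0], [-0.1176, -0.0523, -0.0001, -0.0003, -0.0, -0.0001]]
[[-0.0235, -0.0105, -0.0, -0.0001, -0.0, -0.0], [-0.047, -0.0209, -0.0001, -0.0001, -0.0, -0.0], [-0.0706, -0.0314, -0.0001, -0.0002, -0.0, -0.0], [-0.0941, -0.0418, -0.0001, -0.0002, -0.0, -0.0], [-0.1176, -0.0523, -0.0001, -0.0003, -0.0, -0.0001]]
```

>>> {"name": "carry_out", "arguments": {
  "commands": [
    [-0.005,-0.002,0,0,0,0],
    [-0.017,-0.008,0,0,0,0],
    [-0.035,-0.016,0,0,0,0],
    [-0.058,-0.026,0,0,0,0],
    [-0.083,-0.037,0,0,0,0]
  ]
}}

```text
time: 20.35
tool_pos: [0.5836, 0.1816, 0.2702]
ee_rot: [3.141, 0.001, 1.899]
wrist_force: [-0.0, -0.8, -5.6]
width: 0.0494
finger_force: 30.0
```

>>> {"name": "carry_out", "arguments": {
  "commands": [
    [-0.027,-0.012,0,0,0,0],
    [-0.054,-0.024,0,0,0,0],
    [-0.081,-0.036,0,0,0,0],
    [-0.108,-0.048,0,0,0,0],
    [-0.135,-0.06,0,0,0,0]
  ]
}}

```text
time: 20.85
tool_pos: [0.5699, 0.0338, 0.2705]
ee_rot: [3.141, 0.001, 1.898]
wrist_force: [-0.3, -0.0, -4.9]
width: 0.0497
finger_force: 30.0
```

>>> {"name": "carry_out", "arguments": {
  "commands": [
    [-0.027,-0.012,0,0,0,0],
    [-0.054,-0.024,0,0,0,0],
    [-0.081,-0.036,0,0,0,0],
    [-0.108,-0.048,0,0,0,0],
    [-0.135,-0.06,0,0,0,0]
  ]
}}

```text
time: 21.35
tool_pos: [0.5563, -0.113, 0.2705]
ee_rot: [3.141, 0.001, 1.898]
wrist_force: [0.7, -0.2, -6.2]
width: 0.0493
finger_force: 30.0
```

>>> {"name": "carry_out", "arguments": {
  "commands": [
    [-0.027,-0.012,0,0,0,0],
    [-0.054,-0.024,0,0,0,0],
    [-0.08,-0.035,0,0,0,0],
    [-0.103,-0.046,0,0,0,0],
    [-0.117,-0.052,0,0,0,0]
  ]
}}

```text
time: 21.85
tool_pos: [0.5445, -0.2411, 0.2702]
ee_rot: [-3.141, 0.001, 1.896]
wrist_force: [-0.2, -0.3, -4.8]
width: 0.0493
finger_force: 30.0
```

>>> {"name": "carry_out", "arguments": {
  "commands": [
    [0,0,0,0,0,0],
    [0,0,0,0,0,0],
    [0,0,0,0,0,0],
    [0,0,0,0,0,0],
    [0,0,0,0,0,0]
  ]
}}

```text
time: 22.35
tool_pos: [0.5465, -0.2369, 0.2701]
ee_rot: [3.141, -0.0, 1.901]
wrist_force: [0.4, -0.4, -4.7]
width: 0.0495
finger_force: 30.0
```

Run:
```python
from h import *
plan([((0.5463,-0.2384,0.16),1.9)],[1])
for n in ('scene','top'):
    s=snapshot(n); o=get_obs()['tool_pos']; P=cloud(s).reshape(-1,3)
    m=P[np.hypot(P[:,0]-o[0],P[:,1]-o[1])<.04]; tz=o[2]-.057
    for a,b,t in ((.0,.004,'tip'),(.036,.05,'flange'),(.052,.06,'nut')):
        q=m[(m[:,2]>tz+a-.003)&(m[:,2]<tz+b)]
        print(n,t,len(q), q.mean(0).round(4) if len(q) else '', cv2.minEnclosingCircle(q[:,:2].astype(np.float32)) if len(q)>4 else '')
    save('carry_'+n,s)
```

```text
now 22.35 [ 0.5465 -0.2369  0.2701] [ 3.1413 -0.      1.9013] F [ 0.4 -0.4 -4.7] w 0.0495 grip 29.998912811279297
[[-0.0003, -0.0001, 0.022, 0.0001, -0.0, 0.0003], [-0.0005, -0.0003, 0.0441, 0.0001, -0.0, 0.0005], [-0.0008, -0.0004, 0.0661, 0.0002, -0.0, 0.0008], [-0.001, -0.0006, 0.0881, 0.0002, -0.0, 0.001], [-0.0013, -0.0007, 0.1101, 0.0003, -0.0, 0.0013]]
scene tip 37 [ 0.5589 -0.2279  0.2146] ((0.5504540205001831, -0.23302902281284332), 0.0177752822637558)
scene flange 306 [ 0.5658 -0.2232  0.2539] ((0.5494154691696167, -0.23488354682922363), 0.031830403953790665)
scene nut 239 [ 0.5601 -0.225   0.2659] ((0.5483508110046387, -0.23498548567295074), 0.03213271126151085)
top tip 0  
top flange 56 [ 0.5439 -0.2098  0.2544] ((0.5460020303726196, -0.21815451979637146), 0.025933608412742615)
top nut 142 [ 0.5472 -0.2117  0.266 ] ((0.5476111173629761, -0.21741068363189697), 0.0243065282702446)
```

View pics/carry_scene.png

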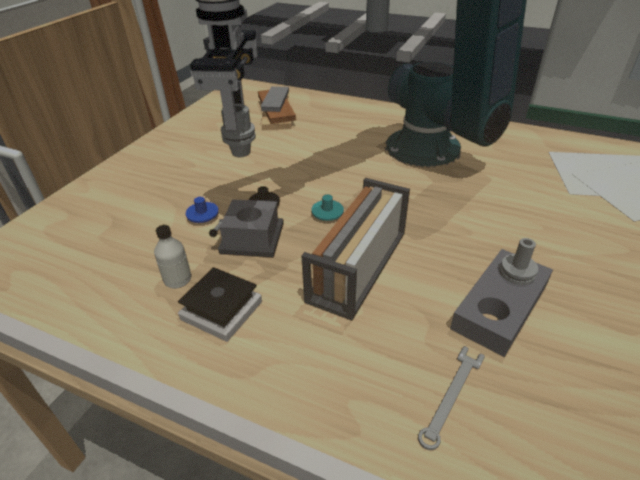

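The picture shows the holder hanging upright in the gripper at (238,135), the cap standing behind the fixture (265,198), the slim holder still in its hole (522,265) and the rack untouched. Descend.

>>> {"name": "carry_out", "arguments": {
  "commands": [
    [0,0,0.01,0,0,0],
    [0,0,0.035,0,0,0],
    [-0.001,0,0.065,0,0,0],
    [-0.001,-0.0005,0.09,0,0,0],
    [-0.001,-0.0005,0.105,0,0,0]
  ]
}}

```text
time: 22.95
tool_pos: [0.5447, -0.2381, 0.1612]
ee_rot: [-3.138, -0.004, 1.9]
wrist_force: [0.5, -0.4, -6.3]
width: 0.0493
finger_force: 30.0
```

>>> {"name": "carry_out", "arguments": {
  "commands": [
    [0,0,0.003,0,0,0],
    [0,0,0.005,0,0,0],
    [0,0,0.005,0,0,0],
    [0,0,0.005,0,0,0],
    [0,0,0.005,0,0,0]
  ]
}}

```text
time: 23.45
tool_pos: [0.5468, -0.2393, 0.1615]
ee_rot: [3.14, 0.002, 1.9]
wrist_force: [-0.2, 0.2, -5.1]
width: 0.0498
finger_force: 30.0
```

>>> {"name": "carry_out", "arguments": {
  "commands": [
    [0,0,0,0,0,0],
    [0,0,0,0,0,0],
    [0,0,0,0,0,0],
    [0,0,0,0,0,0],
    [0,0,0,0,0,0]
  ]
}}

```text
time: 23.95
tool_pos: [0.5461, -0.239, 0.1599]
ee_rot: [3.142, -0.0, 1.9]
wrist_force: [0.1, 0.6, -6.3]
width: 0.0496
finger_force: 30.0
```

Run:
```python
from h import *
from scipy.optimize import least_squares
plan([((0.5463,-0.2384,0.135),1.9)],[1])
s=snapshot('scene'); o=get_obs()['tool_pos']; I=cloud(s); P=I.reshape(-1,3); P=P[np.isfinite(P[:,0])]
tz=o[2]-.057
m=P[np.hypot(P[:,0]-o[0],P[:,1]-o[1])<.045]
def fit(q,r):
    f=least_squares(lambda c:np.hypot(q[:,0]-c[0],q[:,1]-c[1])-r,o[:2],loss='soft_l1',f_scale=.001); return f.x.round(4),len(q),np.sqrt(np.mean(f.fun**2)).round(4)
print('flange side',fit(m[(m[:,2]>tz+.036)&(m[:,2]<tz+.048)],.0315))
for a in (.004,.014,.022):
    h=a+.004; print('cone',a,fit(m[(m[:,2]>tz+a)&(m[:,2]<tz+a+.008)],.018+.006*h/.032))
b=P[(np.hypot(P[:,0]-.547,P[:,1]+.237)<.1)&(P[:,2]>.013)&(P[:,2]<.0715)].astype(np.float32)
print('base',cv2.minAreaRect(b[(b[:,2]<.0215)][:,:2]),'blk',cv2.minAreaRect(b[(b[:,2]>.066)][:,:2]))
cv2.imwrite('pics/fin.png',cv2.resize(s['img'][110:270,160:340],(720,600*16//15-40))[:,:,::-1])
print('lowest pts', np.sort(m[m[:,2]>.075][:,2])[:5])
```

```text
now 23.95 [ 0.5461 -0.239   0.1599] [ 3.1416e+00 -1.0000e-04  1.8998e+00] F [ 0.1  0.6 -6.3] w 0.0496 grip 29.998884201049805
[[0.0001, 0.0001, 0.005, 0.0, -0.0, -0.0], [0.0002, 0.0001, 0.01, 0.0, -0.0001, -0.0001], [0.0003, 0.0002, 0.0149, 0.0, -0.0001, -0.0001], [0.0004, 0.0003, 0.0199, 0.0, -0.0001, -0.0002], [0.0005, 0.0003, 0.0249, 0.0, -0.0001, -0.0002]]
flange side (array([ 0.5449, -0.2392]), 158, np.float64(0.0019))
cone 0.004 (array([ 0.5464, -0.2386]), 54, np.float64(0.0009))
cone 0.014 (array([ 0.5459, -0.2383]), 59, np.float64(0.0011))
cone 0.022 (array([ 0.5454, -0.2376]), 14, np.float64(0.0011))Traceback (most recent call last):
  File "<stdin>", line 13, in <module>
cv2.error: OpenCV(4.12.0) /io/opencv/modules/imgproc/src/convhull.cpp:143: error: (-215:Assertion failed) total >= 0 && (depth == CV_32F || depth == CV_32S) in function 'convexHull'
```

The cone axis lies within about 1 mm of the bore's centre. Final 25 mm down.

>>> {"name": "carry_out", "arguments": {
  "commands": [
    [0,0,0.005,0,0,0],
    [0,0,0.012,0,0,0],
    [0.0005,0,0.018,0,0,0],
    [0.0005,0,0.023,0,0,0],
    [0.0005,0,0.025,0,0,0]
  ]
}}

```text
time: 24.5
tool_pos: [0.5454, -0.2382, 0.1336]
ee_rot: [-3.14, -0.002, 1.9]
wrist_force: [0.1, -0.0, -5.9]
width: 0.0497
finger_force: 30.0
```

>>> {"name": "carry_out", "arguments": {
  "commands": [
    [0,0,0,0,0,0],
    [0,0,0,0,0,0],
    [0,0,0,0,0,0],
    [0,0,0,0,0,0],
    [0,0,0,0,0,0]
  ]
}}

```text
time: 25.0
tool_pos: [0.5461, -0.2386, 0.1352]
ee_rot: [3.141, 0.0, 1.9]
wrist_force: [-0.3, 0.3, -4.9]
width: 0.0495
finger_force: 30.0
```

Run:
```python
from h import *
from scipy.optimize import least_squares
s=snapshot('scene'); o=get_obs()['tool_pos']; P=cloud(s).reshape(-1,3); P=P[np.isfinite(P[:,0])]
tz=o[2]-.057; print(o.round(4),get_obs()['ee_rot'].round(4),'tip',tz)
def fit(q,r):
    f=least_squares(lambda c:np.hypot(q[:,0]-c[0],q[:,1]-c[1])-r,o[:2],loss='soft_l1',f_scale=.001); return f.x.round(4),len(q)
m=P[np.hypot(P[:,0]-o[0],P[:,1]-o[1])<.045]
for a in (.004,.014): print('cone',a,fit(m[(m[:,2]>tz+a)&(m[:,2]<tz+a+.008)],.018+.006*(a+.004)/.032))
cv2.imwrite('pics/fin.png',cv2.resize(s['img'][110:270,160:340],(630,560))[:,:,::-1])
t=snapshot('top'); P=cloud(t).reshape(-1,3)
m=P[(np.hypot(P[:,0]-.427,P[:,1]+.275)<.05)&(P[:,2]>.012)&(P[:,2]<.025)]; print('cap disc',len(m),cv2.minEnclosingCircle(m[:,:2].astype(np.float32)))
```

```text
[ 0.5461 -0.2386  0.1351] [3.1413e+00 2.0000e-04 1.8998e+00] tip 0.07814506943993776
cone 0.004 (array([ 0.5464, -0.2381]), 52)
cone 0.014 (array([ 0.5458, -0.2375]), 53)
cap disc 655 ((0.4272889196872711, -0.2741732597351074), 0.03851128742098808)
```

View pics/fin.png

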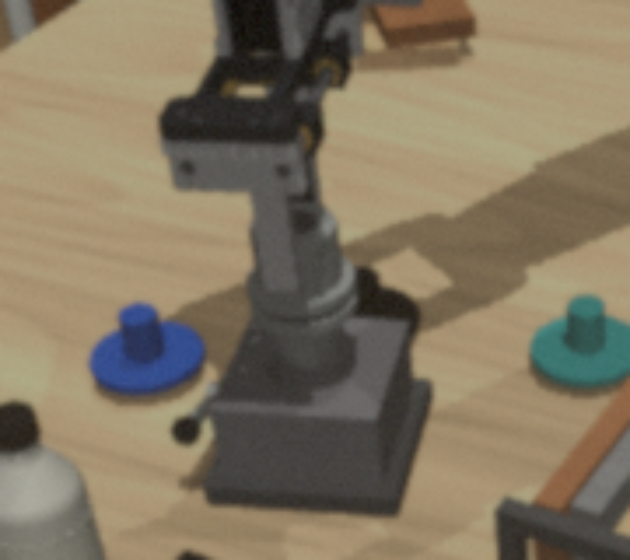

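The holder is upright over the bore (crop 310,350), with its tip at z = 0.078, 10 mm above the mouth. The cap stands free behind the fixture (385,300), and the wrist force is just the holder's weight. I hand it in.

```bash
python3 -c "
from bench import *
print(close_job())"
```

```text
the job is handed in; nothing more can be done
None
```

The job is handed in at about 25 s of the 69 s allowed: the cap stands upright and released on the bench beside the fixture, and the wide-nut holder is held upright and centred about 1 cm above the open bore.

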